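# Log a sample vial: seat it in the dock and hold the reader pen on the contact

## Robot

A 7-joint arm with a two-finger parallel gripper is mounted at the origin on the work surface. World frame = base frame: x ahead of the robot, y to its left, z up, the work surface at z = 0. Lengths are in mm, angles in rad, forces in N, time in s.
With the tool pointing down it reaches from about 425 to 875 mm from the base axis. Payload 8.4 kg.
Tool frame: the origin (TCP) lies between the finger pads; the fingertips stand 19 mm ahead of it and the grasp point (between the pads) is the TCP; z points along the fingers, x is the direction in which the jaws open and shut, and the axes are right-handed (so a half turn about z gives the same grasp; the last joint's range is limited). The gripper opens to 87 mm and grips with 3 to 60 N. Pads are 19 mm wide; open, the fingers measure 117 mm over their backs; the gripper's body (75 mm by 190 mm) begins 51 mm behind the grasp point.
Start: joints at [-1.254, 0.333, 0.04, 1.465, -0.013, 1.343, -0.059], TCP at [262.547, 594.587, 241.546] pointing down, gripper open.
Joint ranges: [-2.58, 2.58], [-0.38, 2.09], [-1.3, 1.39], [0.25, 2.4], [-1.5, 4.64], [0.08, 2.09], [-2.65, 2.65]. Speed limits (rad/s): [2.22, 2.22, 2.79, 2.79, 3.14, 3.14, 3.14].

## Interface

Orientations are given as a 3x3 rotation matrix whose columns are the frame's x, y, z axes.
In Python, from station import readout, imaging, manip gives the robot as it stands.
- The arm moves only by the tool servo_tool, never from a script. Its argument "plan" is a list of rows, each an object with "linear": the shift along the world's x, y, z in cm, a list of three; "delta_rot": the turn, a rotation vector about the world's x, y, z in rad, a list of three; "grip": the finger opening in cm, from 0 to 8.7. In form: [{"linear": [x, y, z], "delta_rot": [rx, ry, rz], "grip": grip}, ...]. A call has 1 to 5 rows; each row shifts and turns the commanded pose from where the row before left it; what a row does not reach is not made up. A row lasts 1/12 s, in which the tool goes at most 41.7 mm and 7.16 degrees, less where a joint would pass 70% of its speed; a pose out of reach is approached as far as the arm can. A call with a gripper value outside its range is refused whole. The fingers move at their own pace and stop on an object; "grip_force" is the grip in N (left out, the last holds). Time passes only in rows, so rows that do not move let the fingers close. It gives the time, the measured TCP pose, the force and the opening at its end, in the units of the state.
- readout.sense(): the state, without advancing time (a new reading comes with each control period).
- imaging.capture(name): name is "side" or "top"; returns the picture (420x560x3 uint8, red, green, blue); there is no depth.
- imaging.camera_params(name): a dict with "fx", "fy", "cx", "cy" (pixels), "cam_to_world" (4x4, takes a point from camera to world coordinates). Camera axes: x right, y up, looking along -z (the intrinsics and any distortion apply to the point x, -y, -z); pixel columns grow to the right and rows downward; lengths in mm; the calibration is good to about 2 mm. A picture is of the moment at which its call begins. camera_params takes no time and is no camera call.
- manip.sign_off(): hands the job in, once; it reports no verdict.
Trained networks look in the newest picture that a camera, given by its name, has taken for a name from the list of things; names that differ only in an ending like _2 or _b are one class to them, and where a whole thing is asked for, a point or a joint stands for the part that bears it (a point fixed in the world has none). Each returns a list of dicts, best first, with "score" (0 to 1); they miss things now and then, are a little off and sometimes report something else, mostly with a low value. They report only what shows in the picture. A call takes as long as a camera call.
- imaging.search_frame(camera, query): "location" ([column, row] as shares, 0 to 1, of the picture: columns of its width, rows of its height, amid what is visible of it).
- imaging.regions_of(camera, query): "pixels" (420x560 bool, what is visible of it) and "location" ([column, row] as shares, 0 to 1, of the picture: columns of its width, rows of its height, amid what is visible of it).
The state is a dict: "clock": time; "qpos": joint angles; "joint_vel": joint speeds; "effort": joint torques, N m; "tool_pos": TCP position; "orientation": TCP orientation; "contact_force": force on the tool from outside, world axes, zero at the start; "torque": the same for the moment, N m; "grip_width": finger opening in mm.
Only numpy, scipy, OpenCV 4.12 (cv2) and the standard library are available. Lean on these libraries where they do the work, as an engineer would, in place of code of your own. Each camera call takes 0.05 s, during which the arm holds its last target.

## Task

Stand the green-capped vial upright and fully down in the well of the logging dock and let go of it. Then take the blue reader pen out of its stand and hold its steel tip on the orange dot of the dock's sloping contact pad, pen square to the pad and pressed gently so that the pad sinks about half of its 10 mm travel; finish while still holding it there. Leave the red-capped vial, the tip box, and the marker where they are.

Things in the scene. Friction and masses are not known exactly. Their poses are not given: they have to be found in the camera images.
- vial: amber vial with a GREEN cap, the one to log: 24 mm diameter all the way up, 85 mm tall (cap from 66 to 85 mm), about 40 g, standing on the bench. Origin: centre of its underside, z up along its axis. Slightly tapered foot (2 mm).
- other_vial: the same vial with a RED cap; a bystander, not to be disturbed. Origin: centre of its underside. The two vials may have swapped places.
- dock: logging dock, fixed to the bench, on a grey base plate 150 (x) x 200 (y) x 12 mm. Origin: centre of its underside on the bench; x points away from its front (the front, -x, is turned roughly to the robot), y to its left, z up. At its left is an aluminium block 70 x 70 mm, 55 mm high, with the well in its top; at its right a white head 85 x 85 mm whose top slopes 30 degrees down towards the front and carries the contact pad, its upper rear edge about 100 mm above the bench.
- well (a point): centre of the mouth of the well in the aluminium block's top, 55 mm above the bench, at (15, 55, 55) mm in the dock's frame. Vertical round blind bore 26.5 mm in diameter, 32 mm deep, with a 2 mm chamfer; a vial fully down has its underside 32 mm below this point. z is up.
- pad_top (a point): centre of the orange dot (14 mm diameter) on the top of the black round contact pad (36 mm diameter), on the sloping head. Its z axis is the pad's outward normal: 30 degrees from vertical, leaning to the dock's front (-x of the dock). With the pad out it lies at about (-28, -55, 92) mm in the dock's frame; it moves with the pad.
- pad (a joint): how far the sprung pad is pushed in along its normal, m: 0 = out, 0.010 = at its stop. Spring: 1.2 N to start it moving, then 0.6 N per mm (about 4.2 N half way). It returns when released.
- stand: grey pen stand, fixed to the bench, 80 x 80 x 58 mm, with a vertical round bore in its centre, 11.5 mm in diameter and 50 mm deep, in which the pen stands. Origin: centre of its underside.
- pen: reader pen, 135 mm long, about 70 g, standing tip down in the stand, its tip 8 mm above the bench. Origin: the end of the steel tip; z runs along the pen from the tip to the handle. Steel shaft 10 mm in diameter from 0 to 65 mm, tip narrowed to 6 mm; square blue handle 22 x 22 mm (sides along its x and y) from 65 to 135 mm. At the start the handle's lower end is 73 mm above the bench and its top 143 mm.
- tip_box: light blue pipette tip box, 85 x 120 x 65 mm, a bystander. Origin: centre of its underside.
- marker: yellow marker with a black cap lying on the bench, about 130 mm long along its x, 16 mm thick; a bystander. Origin: about its middle, on the bench.

How it is judged:
By the outcome, as a careful person would: the job done as asked, in the order asked, and still so for the second after the job is handed in, while the arm keeps its last pose, push and grip.
It also fails if it takes over 51 s, if anything falls off the work surface, if the arm or the gripper's body presses on something with over 40 N, if the wrist force passes 120 N, or if a joint passes its speed limit or range.

## Working session

There is one attempt and no reset: what is moved stays moved. The work goes in short steps, Python scripts to look and compute and a tool call to move; the robot and the scene stay as the last step left them, time stands still between calls to the robot, and variables do not carry over. Pictures are saved under pics/ and viewed, and the job is handed in when it is done.

Besides the shell and the picture viewer there is one more tool, called after ">>>" as a command line: name --argument value ..., lists and objects as JSON in quotes. servo_tool: Moves the arm, as the interface text tells. Its arguments: {"type":"object","properties":{"plan":{"type":"array","items":{"type":"object","properties":{"linear":{"type":"array","items":{"type":"number"}},"delta_rot":{"type":"array","items":{"type":"number"}},"grip":{"type":"number"}}}},"grip_force":{"type":"number"}},"required":["plan"]}

```bash
mkdir -p pics; ls
cat > h.py <<'E'
import numpy as np, cv2
from station import readout, imaging, manip
def snap(n,f):
    im=imaging.capture(n); cv2.imwrite('pics/'+f,cv2.cvtColor(im,cv2.COLOR_RGB2BGR)); return im
def P(n): 
    p=imaging.camera_params(n); return p
def ray(n,u,v):
    p=P(n); T=np.array(p['cam_to_world']); d=np.array([(u-p['cx'])/p['fx'],-(v-p['cy'])/p['fy'],-1]); return T[:3,3],T[:3,:3]@d
def at(n,u,v,z):
    o,d=ray(n,u,v); return o+d*(z-o[2])/d[2]
def proj(n,X):
    p=P(n); T=np.array(p['cam_to_world']); c=T[:3,:3].T@(np.asarray(X,float)-T[:3,3]); return np.array([p['cx']+p['fx']*c[0]/-c[2],p['cy']+p['fy']*-c[1]/-c[2]])
E
python3 - <<'E'
from h import *
for n in('side','top'):
    snap(n,n+'0.png'); print(P(n))
    for q in('vial','other_vial','dock','well','pad_top','stand','pen'):
        for r in imaging.search_frame(n,q)[:2]: print(n,q,r['score'],np.array(r['location'])*[560,420])
s=readout.sense(); print(s['clock'],s['orientation'],s['contact_force'],s['grip_width'])
E
```

```text
pics
{'fx': 513.460257977868, 'fy': 513.460257977868, 'cx': 274.5223845319011, 'cy': 208.34415817894546, 'cam_to_world': array([[-9.88080380e-01,  8.90654971e-02, -1.25556759e-01,
         4.41329862e+02],
       [-1.53268166e-01, -4.93138141e-01,  8.56343181e-01,
         9.20438940e+02],
       [ 1.43538044e-02,  8.65379750e-01,  5.00911027e-01,
         6.29620804e+02],
       [ 0.00000000e+00,  0.00000000e+00,  0.00000000e+00,
         1.00000000e+00]])}
side vial 0.96 [341.824 330.792]
side vial 0.64 [253.008 315.294]
side other_vial 0.83 [255.92  313.194]
side dock 0.6 [267.792 246.582]
side dock 0.16 [338.912 332.094]
side well 0.8 [267.176 243.096]
side pad_top 0.74 [286.272 211.218]
side pad_top 0.6 [265.776 247.506]
side stand 0.79 [330.904 171.696]
side pen 0.81 [333.312 144.816]
{'fx': 427.1213927985803, 'fy': 427.1213927985803, 'cx': 276.0035762825145, 'cy': 213.8121080399668, 'cam_to_world': array([[-1.89761060e-02,  9.83586107e-01, -1.79438783e-01,
         3.64746680e+02],
       [-9.99818327e-01, -1.89900776e-02,  1.64001396e-03,
        -2.32518599e+01],
       [-1.79446145e-03,  1.79437305e-01,  9.83767774e-01,
         1.21886006e+03],
       [ 0.00000000e+00,  0.00000000e+00,  0.00000000e+00,
         1.00000000e+00]])}
top vial 0.51 [160.216 273.882]
top other_vial 0.42 [166.824 221.718]
top dock 0.55 [255.024 212.016]
top well 0.68 [259.    213.402]
top pad_top 0.68 [276.696 214.914]
top stand 0.59 [384.72  249.186]
0.8 [[ 4.03943119e-01  9.14784104e-01 -1.87717339e-05]
 [ 9.14784102e-01 -4.03943119e-01 -4.82602070e-05]
 [-5.17303830e-05  2.32229484e-06 -9.99999999e-01]] [0.22098195 0.21641003 0.20892367] 87.26708713787161
```

View pics/side0.png

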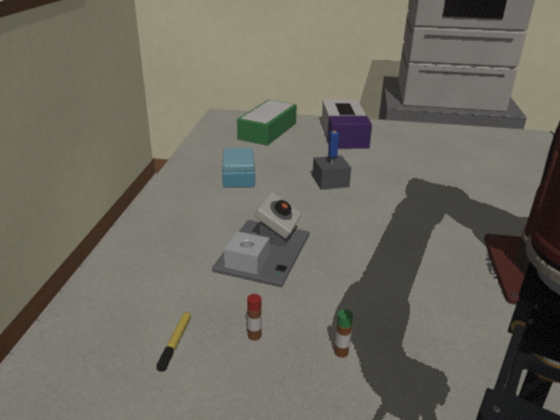

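View pics/top0.png

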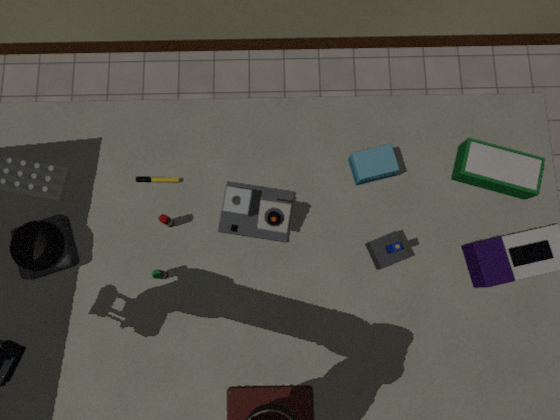

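Side: green vial (344,335), red (255,318), dock (265,250), pen (334,145), tip box (238,167). Top: the same, with green at (160,273), dock (257,212), pen (395,248). Next, zoomed crops.

Run:
```python
from h import *
def crop(f,o,x,y,w,h,k):
    im=cv2.imread('pics/'+f)[y:y+h,x:x+w]; return cv2.imwrite('pics/'+o,cv2.convertScaleAbs(cv2.resize(im,None,fx=k,fy=k,interpolation=cv2.INTER_CUBIC),alpha=1.5))
crop('side0.png','s_dock.png',210,185,110,100,7)
crop('top0.png','t_dock.png',210,175,95,75,8)
crop('side0.png','s_pen.png',305,120,60,75,8)
crop('top0.png','t_pen.png',360,225,65,50,10)
crop('side0.png','s_vial.png',325,300,40,65,8)
crop('top0.png','t_vial.png',145,255,35,35,12)
```

```text
(no output)
```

View pics/s_dock.png

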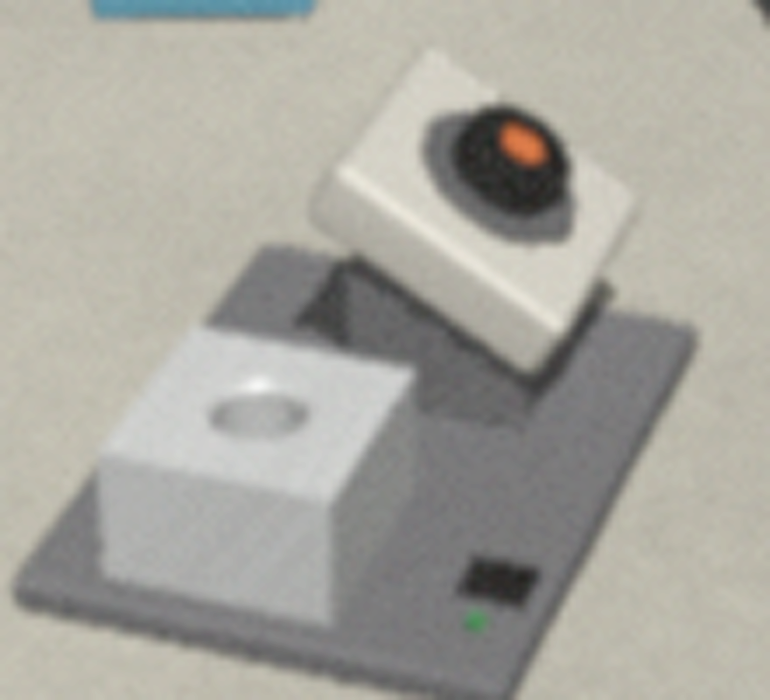

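View pics/t_dock.png

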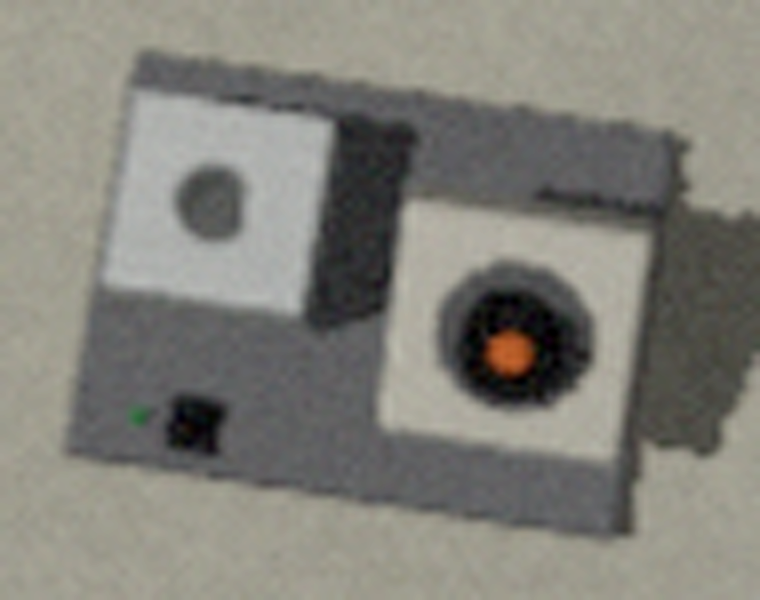

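View pics/s_pen.png

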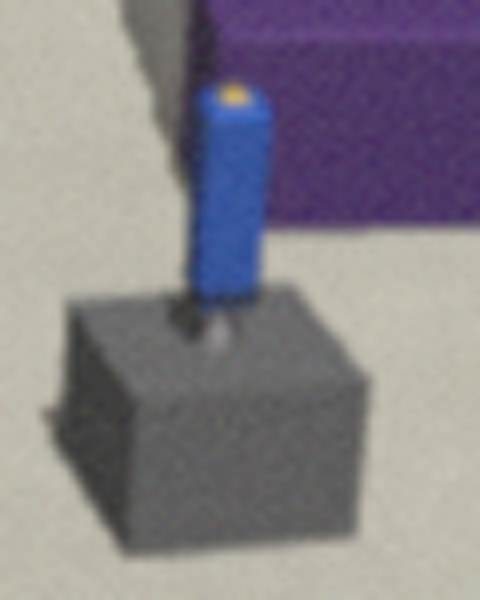

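View pics/t_pen.png

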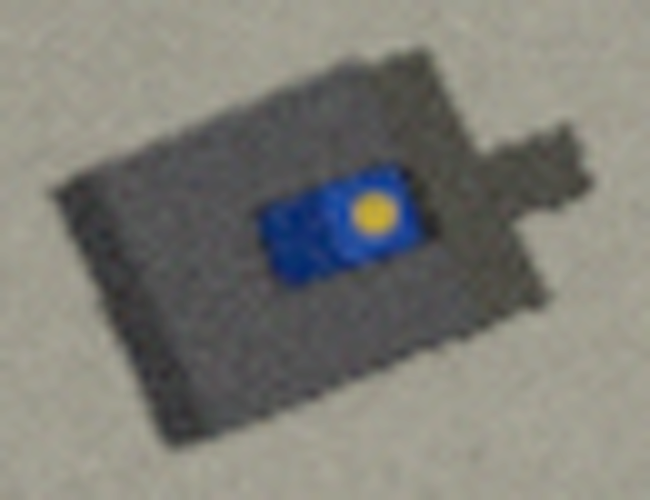

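View pics/s_vial.png

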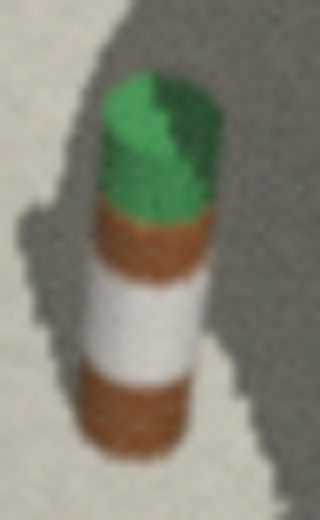

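View pics/t_vial.png

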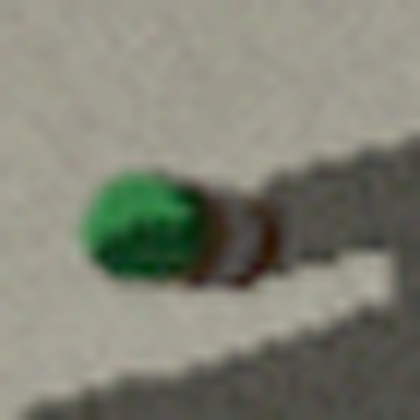

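```bash
cat > fit.py <<'E'
from h import *
from scipy.optimize import least_squares
def S(k,ox,oy): return lambda a,b:((a+.5)/k-.5+ox,(b+.5)/k-.5+oy)
def fit(obs,x0):
    def f(p,raw=False):
        c,s=np.cos(p[2]),np.sin(p[2]);r=[]
        for n,uv,X in obs:
            r.append(proj(n,[p[0]+c*X[0]-s*X[1],p[1]+s*X[0]+c*X[1],X[2]])-uv)
        return np.array(r) if raw else np.ravel(r)
    q=least_squares(f,x0,loss='soft_l1',f_scale=.7); return q.x,f(q.x,True)
E
python3 - <<'E'
from fit import *
s=S(7,210,185);t=S(8,210,175)
o=[('side',s(*a),X) for a,X in [((100,455),(50,90,55)),((330,500),(-20,90,55)),((205,330),(50,20,55)),((413,372),(-20,20,55)),((105,578),(50,90,12)),((332,625),(-20,90,12)),((18,585),(75,100,12)),((695,335),(-75,-100,12)),((265,248),(75,-100,12)),((258,414),(15,55,55)),((523,143),(-28,-55,92))]]
o+=[('top',t(*a),X) for a,X in [((138,55),(75,100,12)),((70,452),(-75,100,12)),((618,535),(-75,-100,12)),((675,140),(75,-100,12)),((130,90),(50,90,55)),((337,120),(50,20,55)),((305,315),(-20,20,55)),((103,285),(-20,90,55)),((210,203),(15,55,55)),((510,352),(-28,-55,92))]]
for oo in(o,o[:11],o[11:]):
    p,r=fit(oo,[400,0,-.1]);print(p)
    c,sn=np.cos(p[2]),np.sin(p[2])
    print('well',p[:2]+[c*15-sn*55,sn*15+c*55],'dot',p[:2]+[-c*28+sn*55,-sn*28-c*55])
p,r=fit(o,[400,0,-.1]);print(r.round(2).tolist())
# stand + pen
s=S(8,305,120);t=S(10,360,225)
print('pen', at('side',*s(236,97),143),at('top',*t(375,212),143))
o=[('side',s(*a),X) for a,X in [((67,303),(40,-40,58)),((135,402),(40,40,58)),((368,378),(-40,40,58)),((295,288),(-40,-40,58)),((125,555),(40,40,0)),((355,535),(-40,40,0)),((236,97),(0,0,143))]]
o+=[('top',t(*a),X) for a,X in [((375,212),(0,0,143))]]
p,r=fit(o,[400,-300,.3]);print(p,r.round(2).tolist())
p,r=fit(o,[400,-300,-.3]);print(p,r.round(2).tolist())
s=S(8,325,300);t=S(12,145,255)
print('vial',at('side',*s(163,108),85),at('top',*t(140,228),85))
E
```

```text
[ 5.94530780e+02  3.28596966e+01 -1.68448086e-01]
well [618.53936516  84.56644504] dot [557.70619497 -16.66756804]Traceback (most recent call last):
  File "<stdin>", line 6, in <module>
  File "fit.py", line 10, in fit
    q=least_squares(f,x0,loss='soft_l1',f_scale=.7); return q.x,f(q.x,True)
    return func(*args, **kwargs)
    result = trf(vector_fun.fun, vector_fun.jac, x0, f0, J0, lb, ub, ftol, xtol,
                 gtol, max_nfev, x_scale, loss_function, tr_solver,
                 tr_options.copy(), verbose, callback=callback_wrapped)
    return trf_no_bounds(
        fun, jac, x0, f0, J0, ftol, xtol, gtol, max_nfev, x_scale,
        loss_function, tr_solver, tr_options, verbose, callback=callback)
    J = jac(x)
    self._update_jac()
    ~~~~~~~~~~~~~~~~^^
    self.J = self.jac_wrapped(xp_copy(self.x), f0=self.f)
             ~~~~~~~~~~~~~~~~^^^^^^^^^^^^^^^^^^^^^^^^^^^^
    J, dct = approx_derivative(
             ~~~~~~~~~~~~~~~~~^
        self.fun,
        ^^^^^^^^^
    ...<2 lines>...
        **self.finite_diff_options,
        ^^^^^^^^^^^^^^^^^^^^^^^^^^^
    )
    ^
  
[... 447 characters left out ...]
        ~~~~~~~~^^^^^^^^^^^^^^^^^^^^^^^^^^^^^^
    return np.atleast_1d(self.fun(x))
                         ~~~~~~~~^^^
    return self.f(x, *self.args, **self.kwargs)
           ~~~~~~^^^^^^^^^^^^^^^^^^^^^^^^^^^^^^
  File "fit.py", line 8, in f
    r.append(proj(n,[p[0]+c*X[0]-s*X[1],p[1]+s*X[0]+c*X[1],X[2]])-uv)
             ~~~~^^^^^^^^^^^^^^^^^^^^^^^^^^^^^^^^^^^^^^^^^^^^^^^^
  File "h.py", line 12, in proj
    p=P(n); T=np.array(p['cam_to_world']); c=T[:3,:3].T@(np.asarray(X,float)-T[:3,3]); return np.array([p['cx']+p['fx']*c[0]/-c[2],p['cy']+p['fy']*-c[1]/-c[2]])
  File "h.py", line 6, in P
    p=imaging.camera_params(n); return p
ValueError: time passes only in moves, steps and waits
```

```bash
python3 - <<'E'
import re
s=open('h.py').read()
s=s.replace("def P(n): \n    p=imaging.camera_params(n); return p","import os,pickle\n_C={}\ndef P(n):\n    if n not in _C:\n        f='cam_%s.pkl'%n\n        if not os.path.exists(f): pickle.dump(imaging.camera_params(n),open(f,'wb'))\n        _C[n]=pickle.load(open(f,'rb'))\n    return _C[n]")
open('h.py','w').write(s)
E
cat > m1.py <<'E'
from fit import *
s=S(7,210,185);t=S(8,210,175)
o=[('side',s(*a),X) for a,X in [((100,455),(50,90,55)),((330,500),(-20,90,55)),((205,330),(50,20,55)),((413,372),(-20,20,55)),((105,578),(50,90,12)),((332,625),(-20,90,12)),((18,585),(75,100,12)),((695,335),(-75,-100,12)),((265,248),(75,-100,12)),((258,414),(15,55,55)),((523,143),(-28,-55,92))]]
o+=[('top',t(*a),X) for a,X in [((138,55),(75,100,12)),((70,452),(-75,100,12)),((618,535),(-75,-100,12)),((675,140),(75,-100,12)),((130,90),(50,90,55)),((337,120),(50,20,55)),((305,315),(-20,20,55)),((103,285),(-20,90,55)),((210,203),(15,55,55)),((510,352),(-28,-55,92))]]
for oo in(o,o[:11],o[11:]):
    p,r=fit(oo,[400,0,-.1]);print(p)
    c,sn=np.cos(p[2]),np.sin(p[2])
    print('well',p[:2]+[c*15-sn*55,sn*15+c*55],'dot',p[:2]+[-c*28+sn*55,-sn*28-c*55])
p,r=fit(o,[400,0,-.1]);print(r.round(2).tolist())
print('dots',at('side',*s(523,143),92),at('top',*t(510,352),92))
# stand + pen
s=S(8,305,120);t=S(10,360,225)
print('pen', at('side',*s(236,97),143),at('top',*t(375,212),143))
o=[('side',s(*a),X) for a,X in [((67,303),(40,-40,58)),((135,402),(40,40,58)),((368,378),(-40,40,58)),((295,288),(-40,-40,58)),((125,555),(40,40,0)),((355,535),(-40,40,0)),((236,97),(0,0,143))]]
o+=[('top',t(*a),X) for a,X in [((375,212),(0,0,143))]]
p,r=fit(o,[400,-300,.3]);print(p,r.round(2).tolist())
a=[at('top',*t(*q),143) for q in((325,190),(405,165),(430,235),(345,270))]
for i in range(4):
    d=a[(i+1)%4]-a[i];print(a[i].round(1),np.hypot(*d[:2]).round(1),np.arctan2(d[1],d[0]).round(3))
s=S(8,325,300);t=S(12,145,255)
print('vial',at('side',*s(163,108),85),at('top',*t(140,228),85),at('side',*s(132,430),0))
E
python3 m1.py
```

```text
[ 5.94530780e+02  3.28596966e+01 -1.68448086e-01]
well [618.53936516  84.56644504] dot [557.70619497 -16.66756804]
[594.26900531  34.81124478   6.11311547]
well [618.36141419  86.4789894 ] dot [557.36414809 -14.65623458]
[594.39759306  31.39456697 -31.58562955]
well [618.47104767  83.07114564] dot [557.51088386 -18.0864464 ]
[[-0.1, -0.51], [0.59, 0.04], [-1.66, -0.78], [0.57, -0.51], [-0.06, -0.35], [0.36, 0.09], [-1.16, -1.04], [0.73, -2.32], [-0.35, -1.64], [0.45, -0.69], [0.13, -0.08], [-0.92, -0.56], [-1.35, 0.27], [-0.44, 0.28], [-0.09, -1.26], [0.28, 0.21], [-0.94, 0.07], [-0.97, 0.03], [-0.62, 0.09], [0.53, -0.03], [-0.38, -0.07]]
dots [557.92114223 -16.28770921  92.        ] [557.50308048 -17.68411223  92.        ]
pen [ 473.25486365 -325.84904561  143.        ] [ 473.13516656 -329.03772737  143.        ]
[ 473.56014714 -327.62106826  -43.62082462] [[0.07, -0.88], [-0.03, -0.55], [0.48, 0.08], [-0.14, -1.13], [-0.11, 0.3], [0.16, 0.26], [-0.08, -0.26], [-0.57, -0.16]]
[ 478.9 -316.8  143. ] 21.5 -1.29
[ 484.9 -337.5  143. ] 18.5 -2.866
[ 467.1 -342.5  143. ] 23.6 1.936
[ 458.6 -320.5  143. ] 20.6 0.179
vial [418.66271649 294.092951    85.        ] [417.83735931 293.21217985  85.        ] [417.92251219 296.24216852   0.        ]
```

>>> servo_tool --plan '[{"linear": [1.56,-3.0,0],"delta_rot": [0,0,-0.087],"grip": 8.7},{"linear": [1.56,-3.0,0],"delta_rot": [0,0,-0.087],"grip": 8.7},{"linear": [1.56,-3.0,0],"delta_rot": [0,0,-0.087],"grip": 8.7},{"linear": [1.56,-3.0,0],"delta_rot": [0,0,-0.087],"grip": 8.7},{"linear": [1.56,-3.0,0],"delta_rot": [0,0,-0.087],"grip": 8.7}]'

```text
clock: 1.22
tool_pos: [341.1, 443.1, 241.6]
orientation: [[0.755, 0.656, 0.0], [0.656, -0.755, 0.0], [0.0, -0.0, -1.0]]
contact_force: [1.0, 0.4, 0.3]
grip_width: 86.7
```

>>> servo_tool --plan '[{"linear": [1.56,-3.0,0],"delta_rot": [0,0,-0.087],"grip": 8.7},{"linear": [1.56,-3.0,0],"delta_rot": [0,0,-0.087],"grip": 8.7},{"linear": [1.56,-3.0,0],"delta_rot": [0,0,-0.087],"grip": 8.7},{"linear": [1.56,-3.0,0],"delta_rot": [0,0,-0.087],"grip": 8.7},{"linear": [1.56,-3.0,0],"delta_rot": [0,0,-0.087],"grip": 8.7}]'

```text
clock: 1.63
tool_pos: [419.1, 293.0, 241.8]
orientation: [[0.961, 0.277, 0.0], [0.277, -0.961, 0.001], [0.0, -0.001, -1.0]]
contact_force: [0.8, 0.3, -0.8]
grip_width: 87.3
```

>>> servo_tool --plan '[{"linear": [0,0,0],"delta_rot": [0,0,0],"grip": 8.7}]'

```text
clock: 1.72
tool_pos: [422.3, 288.0, 242.2]
orientation: [[0.964, 0.268, 0.002], [0.268, -0.964, -0.001], [0.001, 0.001, -1.0]]
contact_force: [-0.0, -1.0, 0.3]
grip_width: 87.0
```

>>> servo_tool --plan '[{"linear": [0,0,-2.0],"delta_rot": [0,0,0],"grip": 8.7},{"linear": [0,0,-3.0],"delta_rot": [0,0,0],"grip": 8.7},{"linear": [0,0,-2.0],"delta_rot": [0,0,0],"grip": 8.7},{"linear": [0,0,0],"delta_rot": [0,0,0],"grip": 8.7},{"linear": [0,0,0],"delta_rot": [0,0,0],"grip": 8.7}]'

```text
clock: 2.13
tool_pos: [418.1, 294.4, 171.3]
orientation: [[0.96, 0.281, -0.001], [0.281, -0.96, -0.001], [-0.001, 0.001, -1.0]]
contact_force: [0.5, -1.0, 0.5]
grip_width: 87.2
```

Run:
```python
from h import *
print(readout.sense()['tool_pos'])
a=snap('side','side1.png');b=snap('top','top1.png')
cv2.imwrite('pics/c1.png',np.hstack([cv2.resize(cv2.imread('pics/side1.png')[200:380,240:420],None,fx=2.2,fy=2.2),cv2.resize(cv2.imread('pics/top1.png')[170:330,90:250],(396,396))]))
```

```text
[418.14251503 294.38950715 171.34848223]
```

View pics/c1.png

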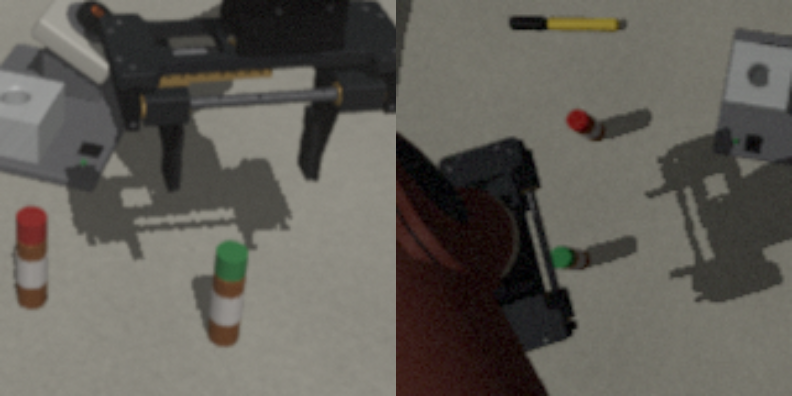

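Run:
```python
from h import *
print(proj('side',[418.1,294.4,152.3]),proj('top',[418.1,294.4,220]))
```

```text
[349.02228474 279.09133141] [139.55279323 271.00319062]
```

>>> servo_tool --plan '[{"linear": [0,0,-2.5],"delta_rot": [0,0,0],"grip": 8.7},{"linear": [0,0,-3.0],"delta_rot": [0,0,0],"grip": 8.7},{"linear": [0,0,-3.0],"delta_rot": [0,0,0],"grip": 8.7},{"linear": [0,0,-2.4],"delta_rot": [0,0,0],"grip": 8.7},{"linear": [0,0,0],"delta_rot": [0,0,0],"grip": 8.7}]'

```text
clock: 2.65
tool_pos: [417.0, 293.6, 59.9]
orientation: [[0.959, 0.282, -0.003], [0.282, -0.96, -0.003], [-0.004, 0.002, -1.0]]
contact_force: [-0.8, -0.2, -0.1]
grip_width: 86.8
```

>>> servo_tool --plan '[{"linear": [0,0,0],"delta_rot": [0,0,0],"grip": 6.0},{"linear": [0,0,0],"delta_rot": [0,0,0],"grip": 4.0},{"linear": [0,0,0],"delta_rot": [0,0,0],"grip": 3.0},{"linear": [0,0,0],"delta_rot": [0,0,0],"grip": 2.6},{"linear": [0,0,0],"delta_rot": [0,0,0],"grip": 2.2}]' --grip_force 12

```text
clock: 3.07
tool_pos: [419.1, 295.2, 63.8]
orientation: [[0.96, 0.281, 0.001], [0.281, -0.96, 0.002], [0.002, -0.001, -1.0]]
contact_force: [-0.2, -0.1, -0.0]
grip_width: 61.6
```

>>> servo_tool --plan '[{"linear": [0,0,0],"delta_rot": [0,0,0],"grip": 2.0},{"linear": [0,0,0],"delta_rot": [0,0,0],"grip": 2.0},{"linear": [0,0,0],"delta_rot": [0,0,0],"grip": 2.0}]' --grip_force 15

```text
clock: 3.32
tool_pos: [418.6, 294.6, 62.7]
orientation: [[0.96, 0.281, 0.0], [0.281, -0.96, 0.0], [0.0, -0.0, -1.0]]
contact_force: [-0.5, 0.5, 0.8]
grip_width: 41.7
```

>>> servo_tool --plan '[{"linear": [0,0,0],"delta_rot": [0,0,0],"grip": 2.0},{"linear": [0,0,0],"delta_rot": [0,0,0],"grip": 2.0},{"linear": [0,0,0],"delta_rot": [0,0,0],"grip": 2.0},{"linear": [0,0,0],"delta_rot": [0,0,0],"grip": 2.0}]'

```text
clock: 3.65
tool_pos: [418.5, 294.5, 62.5]
orientation: [[0.96, 0.281, -0.0], [0.281, -0.96, -0.0], [-0.0, 0.0, -1.0]]
contact_force: [0.5, -0.5, -0.1]
grip_width: 23.5
```

>>> servo_tool --plan '[{"linear": [0,0,1.0],"delta_rot": [0,0,0],"grip": 2.0},{"linear": [0,0,2.5],"delta_rot": [0,0,0],"grip": 2.0},{"linear": [0,0,3.0],"delta_rot": [0,0,0],"grip": 2.0},{"linear": [0,0,3.5],"delta_rot": [0,0,0],"grip": 2.0},{"linear": [0,0,1.0],"delta_rot": [0,0,0],"grip": 2.0}]'

```text
clock: 4.07
tool_pos: [420.4, 295.7, 178.2]
orientation: [[0.96, 0.281, 0.005], [0.281, -0.96, 0.005], [0.006, -0.003, -1.0]]
contact_force: [0.8, 0.7, 0.2]
grip_width: 23.3
```

>>> servo_tool --plan '[{"linear": [1.0,-1.0,0],"delta_rot": [0,0,0],"grip": 2.0},{"linear": [2.0,-2.0,0],"delta_rot": [0,0,0],"grip": 2.0},{"linear": [2.5,-2.7,0],"delta_rot": [0,0,0],"grip": 2.0},{"linear": [2.5,-2.7,0],"delta_rot": [0,0,0],"grip": 2.0},{"linear": [2.5,-2.7,0],"delta_rot": [0,0,0],"grip": 2.0}]'

```text
clock: 4.48
tool_pos: [524.4, 182.5, 173.3]
orientation: [[0.959, 0.282, 0.001], [0.282, -0.959, 0.001], [0.001, -0.0, -1.0]]
contact_force: [1.0, 0.4, -0.2]
grip_width: 23.7
```

>>> servo_tool --plan '[{"linear": [2.5,-2.7,0],"delta_rot": [0,0,0],"grip": 2.0},{"linear": [2.5,-2.7,0],"delta_rot": [0,0,0],"grip": 2.0},{"linear": [2.5,-2.5,0],"delta_rot": [0,0,0],"grip": 2.0},{"linear": [2.0,-2.0,0],"delta_rot": [0,0,0],"grip": 2.0},{"linear": [0,0,0],"delta_rot": [0,0,0],"grip": 2.0}]'

```text
clock: 4.9
tool_pos: [621.5, 78.1, 173.1]
orientation: [[0.962, 0.275, 0.002], [0.275, -0.962, -0.003], [0.001, 0.004, -1.0]]
contact_force: [-1.4, -0.9, -0.5]
grip_width: 23.5
```

>>> servo_tool --plan '[{"linear": [0,0,-2.0],"delta_rot": [0,0,0],"grip": 2.0},{"linear": [0,0,0],"delta_rot": [0,0,0],"grip": 2.0},{"linear": [0,0,0],"delta_rot": [0,0,0],"grip": 2.0},{"linear": [0,0,0],"delta_rot": [0,0,0],"grip": 2.0},{"linear": [0,0,0],"delta_rot": [0,0,0],"grip": 2.0}]'

```text
clock: 5.32
tool_pos: [618.8, 85.1, 153.6]
orientation: [[0.959, 0.282, 0.001], [0.282, -0.959, 0.0], [0.001, -0.0, -1.0]]
contact_force: [0.9, -0.7, -0.6]
grip_width: 23.5
```

Run:
```python
from h import *
s=readout.sense();print(s['tool_pos'],s['grip_width'],s['clock'])
snap('side','side2.png');snap('top','top2.png')
cv2.imwrite('pics/c2.png',np.hstack([cv2.convertScaleAbs(cv2.resize(cv2.imread('pics/side2.png')[190:290,205:305],(600,600),interpolation=cv2.INTER_CUBIC),alpha=1.5)]))
```

```text
[618.76451566  85.09430024 153.60319023] 23.53305779259595 5.3167
```

View pics/c2.png

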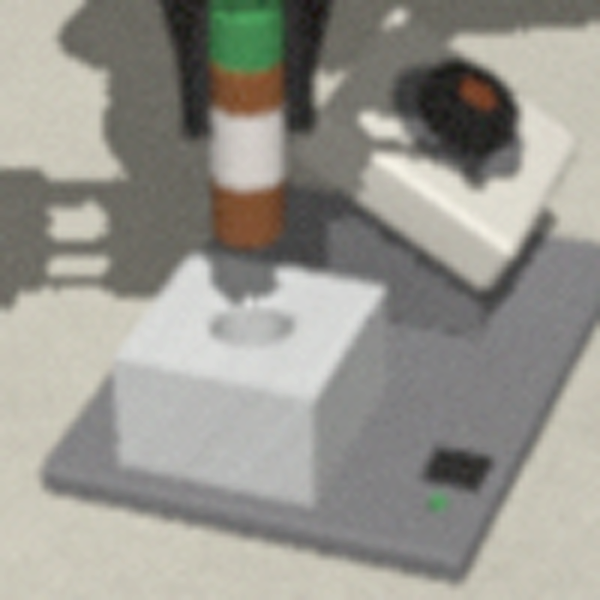

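View pics/top2.png

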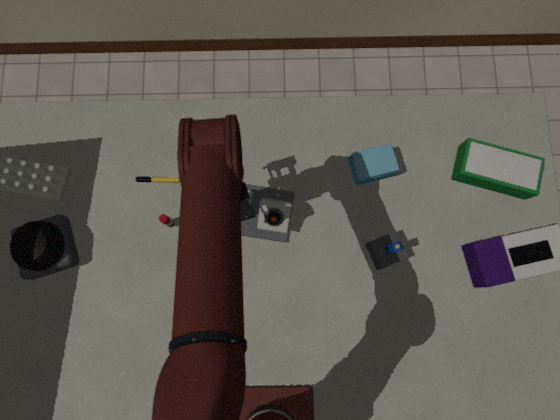

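Run:
```python
from h import *
import numpy as np
T=np.array([618.8,85.1])
a=np.linspace(0,2*np.pi,200)
def ring(n,xy,z,r): return np.array([proj(n,[xy[0]+r*np.cos(t),xy[1]+r*np.sin(t),z]) for t in a])
def c(p): return ((p-[205,190])+.5)*6-.5
r=c(ring('side',T,91.1,11.5));print('vial bottom ring u',r.min(0),r.max(0))
r=c(ring('side',T,93.1,12));print('vial sides',r.min(0),r.max(0))
r=c(ring('side',T,55,13.25));print('well r13.25',r.min(0),r.max(0),r.mean(0))
r=c(ring('side',T,55,15.25));print('well r15.25',r.min(0),r.max(0),r.mean(0))
print(c(proj('side',[619.8,85.1,55]))-c(proj('side',[618.8,85.1,55])),c(proj('side',[618.8,86.1,55]))-c(proj('side',[618.8,85.1,55])))
im=cv2.imread('pics/side2.png').astype(int)
for row in (224,227,229,230,231,232): print(row,im[row,236:256].tolist())
print([im[r,246].tolist() for r in range(222,252)])
for row in (242,244,245,246): print(row,im[row,236:258,1].tolist())
```

```text
vial bottom ring u [216.02952954 211.04052076] [286.46588398 248.60325652]
vial sides [214.37981659 205.09224425] [287.95215669 244.22059216]
well r13.25 [212.79264108 299.39134274] [292.51517685 343.96055694] [252.47288076 321.53165509]
well r15.25 [206.76604657 296.10742902] [298.52564864 347.40617137] [252.43953214 321.56897493]
[-2.9476796  -0.29311605] [-0.60038514  1.65733339]
224 [[66, 70, 70], [65, 68, 69], [66, 71, 72], [63, 70, 71], [43, 53, 67], [33, 50, 74], [33, 52, 78], [31, 53, 82], [35, 54, 82], [34, 53, 85], [31, 53, 85], [33, 54, 84], [31, 53, 83], [34, 53, 82], [28, 47, 76], [31, 44, 68], [32, 39, 53], [48, 47, 48], [48, 47, 48], [47, 46, 48]]
227 [[64, 68, 70], [63, 68, 70], [63, 69, 70], [60, 64, 68], [44, 56, 66], [30, 48, 73], [31, 49, 78], [29, 50, 80], [37, 54, 85], [35, 54, 84], [34, 53, 86], [35, 53, 85], [31, 52, 84], [35, 54, 83], [30, 47, 75], [36, 49, 71], [37, 43, 53], [46, 48, 49], [43, 44, 45], [51, 51, 51]]
229 [[67, 73, 73], [67, 73, 74], [68, 72, 73], [65, 70, 70], [50, 56, 61], [36, 47, 65], [35, 49, 76], [35, 53, 82], [36, 54, 83], [36, 54, 85],
[... 1221 characters left out ...]
 75], [85, 86, 86], [113, 115, 114], [144, 145, 145], [135, 136, 136], [125, 126, 126], [122, 123, 123], [125, 126, 125], [125, 126, 125], [127, 128, 127], [131, 133, 133], [139, 140, 139], [144, 145, 144], [144, 144, 143], [143, 144, 144]]
242 [143, 146, 145, 143, 135, 126, 123, 126, 126, 129, 126, 124, 124, 122, 118, 118, 124, 128, 135, 141, 142, 141]
244 [145, 145, 147, 136, 111, 104, 114, 121, 124, 125, 126, 127, 127, 124, 120, 112, 103, 111, 132, 141, 142, 142]
245 [147, 145, 145, 139, 116, 109, 115, 118, 124, 124, 126, 127, 126, 123, 118, 110, 110, 121, 138, 142, 144, 144]
246 [146, 144, 146, 143, 134, 124, 121, 122, 124, 124, 128, 129, 127, 125, 121, 121, 127, 137, 141, 142, 143, 144]
```

Side view: vial bottom centre at u≈246.0, well centre at u≈246.5, rows consistent; so shift about −0.7 mm in x and descend.

>>> servo_tool --plan '[{"linear": [-0.07,0,-1.0],"delta_rot": [0,0,0],"grip": 2.0},{"linear": [0,0,-1.5],"delta_rot": [0,0,0],"grip": 2.0},{"linear": [0,0,-0.7],"delta_rot": [0,0,0],"grip": 2.0},{"linear": [0,0,0],"delta_rot": [0,0,0],"grip": 2.0},{"linear": [0,0,0],"delta_rot": [0,0,0],"grip": 2.0}]'

```text
clock: 5.83
tool_pos: [617.5, 84.5, 120.1]
orientation: [[0.96, 0.281, -0.001], [0.281, -0.96, -0.0], [-0.001, 0.0, -1.0]]
contact_force: [-0.2, -0.6, -0.3]
grip_width: 23.7
```

Run:
```python
from h import *
s=readout.sense();print(s['tool_pos'],s['contact_force'],s['clock'])
snap('side','side3.png')
cv2.imwrite('pics/c3.png',np.hstack([cv2.convertScaleAbs(cv2.resize(cv2.imread('pics/side3.png')[205:265,215:275],(720,720),interpolation=cv2.INTER_CUBIC)[:600],alpha=1.5)]))
```

```text
[617.49892851  84.54086044 120.10608171] [-0.23894369 -0.58978273 -0.34399658] 5.8333
```

View pics/c3.png

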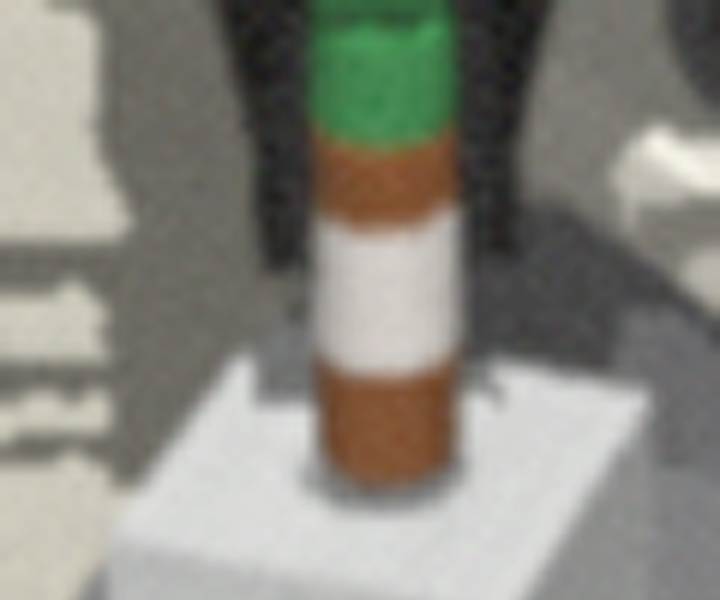

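>>> servo_tool --plan '[{"linear": [0,0,0],"delta_rot": [0,0,0],"grip": 2.0},{"linear": [0,0,-0.3],"delta_rot": [0,0,0],"grip": 2.0},{"linear": [0,0,-0.3],"delta_rot": [0,0,0],"grip": 2.0},{"linear": [0,0,-0.3],"delta_rot": [0,0,0],"grip": 2.0},{"linear": [0,0,0],"delta_rot": [0,0,0],"grip": 2.0}]'

```text
clock: 6.3
tool_pos: [617.5, 84.5, 110.8]
orientation: [[0.96, 0.281, -0.001], [0.281, -0.96, -0.0], [-0.001, 0.0, -1.0]]
contact_force: [0.2, 0.5, -0.7]
grip_width: 23.4
```

>>> servo_tool --plan '[{"linear": [0,0,-0.4],"delta_rot": [0,0,0],"grip": 2.0},{"linear": [0,0,-0.5],"delta_rot": [0,0,0],"grip": 2.0},{"linear": [0,0,-0.5],"delta_rot": [0,0,0],"grip": 2.0},{"linear": [0,0,-0.5],"delta_rot": [0,0,0],"grip": 2.0},{"linear": [0,0,-0.2],"delta_rot": [0,0,0],"grip": 2.0}]'

```text
clock: 6.72
tool_pos: [617.6, 84.4, 89.5]
orientation: [[0.96, 0.281, -0.001], [0.281, -0.96, -0.0], [-0.001, 0.0, -1.0]]
contact_force: [-0.0, 0.1, -0.4]
grip_width: 23.8
```

>>> servo_tool --plan '[{"linear": [0,0,-0.1],"delta_rot": [0,0,0],"grip": 2.0},{"linear": [0,0,-0.1],"delta_rot": [0,0,0],"grip": 2.0},{"linear": [0,0,-0.1],"delta_rot": [0,0,0],"grip": 2.0},{"linear": [0,0,0],"delta_rot": [0,0,0],"grip": 2.0}]'

```text
clock: 7.05
tool_pos: [617.8, 84.6, 87.5]
orientation: [[0.96, 0.281, -0.0], [0.281, -0.96, -0.0], [-0.0, -0.0, -1.0]]
contact_force: [-0.4, -1.0, -0.9]
grip_width: 23.6
```

>>> servo_tool --plan '[{"linear": [0,0,-0.1],"delta_rot": [0,0,0],"grip": 2.0},{"linear": [0,0,-0.1],"delta_rot": [0,0,0],"grip": 2.0},{"linear": [0,0,0],"delta_rot": [0,0,0],"grip": 2.0}]'

```text
clock: 7.3
tool_pos: [617.9, 84.6, 85.6]
orientation: [[0.96, 0.281, 0.0], [0.281, -0.96, 0.0], [0.0, -0.0, -1.0]]
contact_force: [-0.3, -0.4, 0.4]
grip_width: 23.2
```

>>> servo_tool --plan '[{"linear": [0,0,-0.1],"delta_rot": [0,0,0],"grip": 2.0},{"linear": [0,0,0],"delta_rot": [0,0,0],"grip": 2.0}]'

```text
clock: 7.47
tool_pos: [618.1, 84.6, 85.5]
orientation: [[0.96, 0.281, 0.0], [0.281, -0.96, 0.0], [0.001, -0.0, -1.0]]
contact_force: [-3.1, -0.2, 7.9]
grip_width: 23.2
```

Bottom contact (7.9 N) at exactly the expected height. Release gently.

>>> servo_tool --plan '[{"linear": [0,0,0.05],"delta_rot": [0,0,0],"grip": 2.8},{"linear": [0,0,0],"delta_rot": [0,0,0],"grip": 3.4},{"linear": [0,0,0],"delta_rot": [0,0,0],"grip": 4.5},{"linear": [0,0,0],"delta_rot": [0,0,0],"grip": 4.5},{"linear": [0,0,0],"delta_rot": [0,0,0],"grip": 4.5}]'

```text
clock: 7.88
tool_pos: [617.7, 84.7, 84.9]
orientation: [[0.96, 0.281, -0.0], [0.281, -0.96, -0.0], [-0.0, -0.0, -1.0]]
contact_force: [-0.4, 0.4, -0.3]
grip_width: 42.7
```

>>> servo_tool --plan '[{"linear": [0,0,1.0],"delta_rot": [0,0,0],"grip": 4.5},{"linear": [0,0,2.0],"delta_rot": [0,0,0],"grip": 4.5},{"linear": [0,0,3.0],"delta_rot": [0,0,0],"grip": 4.5},{"linear": [0,0,3.0],"delta_rot": [0,0,0],"grip": 4.5},{"linear": [0,0,3.0],"delta_rot": [0,0,0],"grip": 4.5}]'

```text
clock: 8.3
tool_pos: [617.6, 84.4, 207.1]
orientation: [[0.96, 0.281, 0.0], [0.281, -0.96, -0.0], [-0.0, 0.0, -1.0]]
contact_force: [0.6, 0.0, -0.8]
grip_width: 44.8
```

Run:
```python
from h import *
s=readout.sense();print(s['tool_pos'],s['contact_force'],s['clock'])
snap('side','side4.png')
cv2.imwrite('pics/c4.png',np.hstack([cv2.convertScaleAbs(cv2.resize(cv2.imread('pics/side4.png')[190:290,205:305],(600,600),interpolation=cv2.INTER_CUBIC)[:600],alpha=1.5)]))
```

```text
[617.64553337  84.36318201 207.07077972] [ 0.58327797  0.01362578 -0.75955729] 8.3
```

View pics/c4.png

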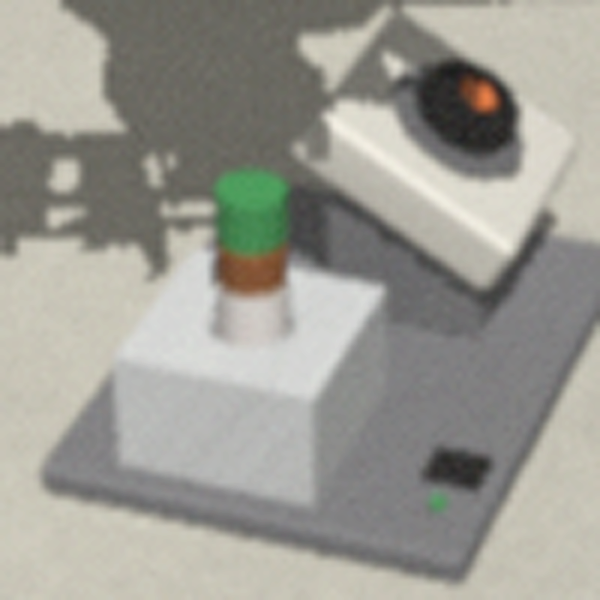

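Vial seated upright in the well (250,180–340 in the crop) and free. Now to the pen.

>>> servo_tool --plan '[{"linear": [-0.4,-1.2,0.5],"delta_rot": [0,0,0],"grip": 6.0},{"linear": [-0.9,-2.5,0],"delta_rot": [0,0,0],"grip": 6.0},{"linear": [-1.2,-3.5,0],"delta_rot": [0,0,0],"grip": 6.0},{"linear": [-1.2,-3.5,0],"delta_rot": [0,0,0],"grip": 6.0},{"linear": [-1.2,-3.5,0],"delta_rot": [0,0,0],"grip": 6.0}]'

```text
clock: 8.77
tool_pos: [567.3, -59.5, 209.6]
orientation: [[0.96, 0.281, -0.001], [0.281, -0.96, -0.0], [-0.001, -0.0, -1.0]]
contact_force: [0.3, -1.9, 0.0]
grip_width: 59.3
```

>>> servo_tool --plan '[{"linear": [-1.2,-3.5,0],"delta_rot": [0,0,0],"grip": 6.0},{"linear": [-1.2,-3.5,0],"delta_rot": [0,0,0],"grip": 6.0},{"linear": [-1.2,-3.5,0],"delta_rot": [0,0,0],"grip": 6.0},{"linear": [-1.2,-3.5,0],"delta_rot": [0,0,0],"grip": 6.0},{"linear": [-1.2,-3.5,0],"delta_rot": [0,0,0],"grip": 6.0}]'

```text
clock: 9.18
tool_pos: [506.9, -234.5, 209.8]
orientation: [[0.96, 0.281, -0.001], [0.281, -0.96, 0.0], [-0.001, -0.001, -1.0]]
contact_force: [0.3, -0.2, 1.0]
grip_width: 60.1
```

>>> servo_tool --plan '[{"linear": [-1.2,-3.5,0],"delta_rot": [0,0,0],"grip": 6.0},{"linear": [-1.2,-3.0,0],"delta_rot": [0,0,0],"grip": 6.0},{"linear": [-0.86,-2.0,0],"delta_rot": [0,0,0],"grip": 6.0},{"linear": [-0.3,-0.5,0],"delta_rot": [0,0,0],"grip": 6.0},{"linear": [0,0,0],"delta_rot": [0,0,0],"grip": 6.0}]'

```text
clock: 9.6
tool_pos: [471.1, -324.6, 209.8]
orientation: [[0.961, 0.277, -0.001], [0.277, -0.961, -0.0], [-0.001, -0.0, -1.0]]
contact_force: [0.7, 1.3, 0.7]
grip_width: 59.9
```

>>> servo_tool --plan '[{"linear": [0,0,0],"delta_rot": [0,0,0],"grip": 6.0},{"linear": [0,0,0],"delta_rot": [0,0,0],"grip": 6.0}]'

```text
clock: 9.77
tool_pos: [473.9, -320.8, 209.7]
orientation: [[0.959, 0.283, -0.0], [0.283, -0.959, 0.001], [-0.0, -0.001, -1.0]]
contact_force: [0.6, 0.2, -0.8]
grip_width: 59.9
```

Run:
```python
from h import *
s=readout.sense();print(s['tool_pos'],s['orientation'],s['contact_force'],s['clock'],s['qpos'])
snap('side','side5.png');snap('top','top5.png')
cv2.imwrite('pics/c5.png',np.hstack([cv2.convertScaleAbs(cv2.resize(cv2.imread('pics/side5.png')[100:190,290:380],(400,400),interpolation=cv2.INTER_CUBIC)[:600],alpha=1.5),cv2.resize(cv2.imread('pics/top5.png')[190:290,340:440],(400,400))]))
print(proj('side',[473,-327.5,207-19]),proj('side',[473,-327.5,143]))
```

```text
[ 473.90257482 -320.78977214  209.71100166] [[ 9.59094890e-01  2.83084587e-01 -3.28423939e-04]
 [ 2.83084773e-01 -9.59094440e-01  9.30286183e-04]
 [-5.16398936e-05 -9.85204541e-04 -9.99999513e-01]] [ 0.58350659  0.20236631 -0.84181698] 9.7667 [-0.12045074  0.23127247  0.74679831  1.7321123  -0.16579489  1.24339625
  0.95380535]
[335.49288236 114.66579442] [334.19692502 131.45925931]
```

View pics/c5.png

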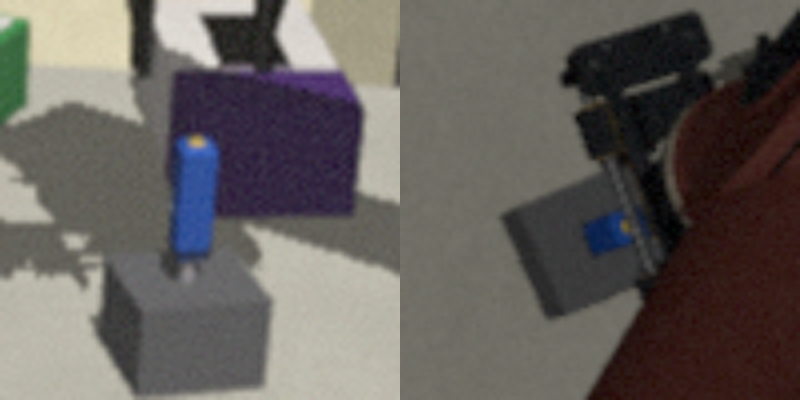

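>>> servo_tool --plan '[{"linear": [0,-0.6,-1.0],"delta_rot": [0,0,0],"grip": 6.0},{"linear": [0,0,-1.0],"delta_rot": [0,0,0],"grip": 6.0},{"linear": [0,0,0],"delta_rot": [0,0,0],"grip": 6.0},{"linear": [0,0,0],"delta_rot": [0,0,0],"grip": 6.0}]'

```text
clock: 10.2
tool_pos: [472.7, -328.0, 188.9]
orientation: [[0.96, 0.281, -0.002], [0.281, -0.96, 0.001], [-0.002, -0.001, -1.0]]
contact_force: [0.5, -0.5, -0.4]
grip_width: 60.0
```

>>> servo_tool --plan '[{"linear": [0,0,-1.5],"delta_rot": [0,0,0],"grip": 6.0},{"linear": [0,0,-2.0],"delta_rot": [0,0,0],"grip": 6.0},{"linear": [0,0,-2.5],"delta_rot": [0,0,0],"grip": 6.0},{"linear": [0,0,-2.0],"delta_rot": [0,0,0],"grip": 6.0},{"linear": [0,0,0],"delta_rot": [0,0,0],"grip": 6.0}]'

```text
clock: 10.62
tool_pos: [471.5, -326.9, 106.5]
orientation: [[0.96, 0.281, -0.005], [0.281, -0.96, 0.002], [-0.004, -0.004, -1.0]]
contact_force: [0.1, 0.8, -0.5]
grip_width: 60.3
```

Run:
```python
from h import *
s=readout.sense();print(s['tool_pos'],s['contact_force'],s['clock'])
snap('side','side6.png')
cv2.imwrite('pics/c6.png',np.hstack([cv2.convertScaleAbs(cv2.resize(cv2.imread('pics/side6.png')[110:200,290:380],(600,600),interpolation=cv2.INTER_CUBIC)[:600],alpha=1.5)]))
```

```text
[ 471.46045678 -326.9151622   106.51165685] [ 0.06939785  0.76879142 -0.50144902] 10.6167
```

View pics/c6.png

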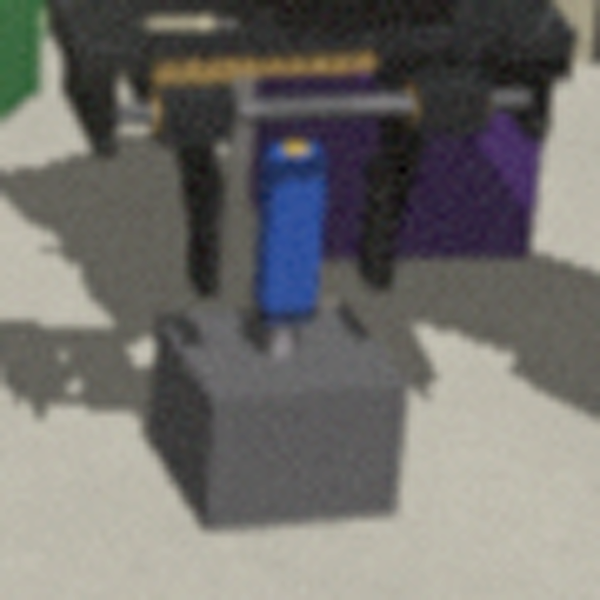

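>>> servo_tool --plan '[{"linear": [0,0,0],"delta_rot": [0,0,0],"grip": 4.0},{"linear": [0,0,0],"delta_rot": [0,0,0],"grip": 3.0},{"linear": [0,0,0],"delta_rot": [0,0,0],"grip": 2.5},{"linear": [0,0,0],"delta_rot": [0,0,0],"grip": 2.2},{"linear": [0,0,0],"delta_rot": [0,0,0],"grip": 1.8}]' --grip_force 10

```text
clock: 11.08
tool_pos: [473.7, -328.6, 110.8]
orientation: [[0.96, 0.281, 0.001], [0.281, -0.96, -0.0], [0.001, 0.001, -1.0]]
contact_force: [0.2, -0.3, 0.2]
grip_width: 34.3
```

>>> servo_tool --plan '[{"linear": [0,0,0],"delta_rot": [0,0,0],"grip": 1.8},{"linear": [0,0,0],"delta_rot": [0,0,0],"grip": 1.8},{"linear": [0,0,0],"delta_rot": [0,0,0],"grip": 1.8}]'

```text
clock: 11.33
tool_pos: [473.3, -328.4, 110.2]
orientation: [[0.96, 0.281, 0.0], [0.281, -0.96, 0.0], [0.0, 0.0, -1.0]]
contact_force: [-1.1, 0.8, 1.8]
grip_width: 21.9
```

>>> servo_tool --plan '[{"linear": [0,0,0],"delta_rot": [0,0,0],"grip": 1.5},{"linear": [0,0,0],"delta_rot": [0,0,0],"grip": 1.5},{"linear": [0,0,0],"delta_rot": [0,0,0],"grip": 1.5}]' --grip_force 35

```text
clock: 11.58
tool_pos: [473.3, -328.4, 110.2]
orientation: [[0.96, 0.281, 0.0], [0.281, -0.96, -0.0], [0.0, 0.0, -1.0]]
contact_force: [-0.2, 0.7, 1.4]
grip_width: 21.9
```

>>> servo_tool --plan '[{"linear": [0,0,0.5],"delta_rot": [0,0,0],"grip": 1.5},{"linear": [0,0,1.0],"delta_rot": [0,0,0],"grip": 1.5},{"linear": [0,0,2.0],"delta_rot": [0,0,0],"grip": 1.5},{"linear": [0,0,2.0],"delta_rot": [0,0,0],"grip": 1.5},{"linear": [0,0,2.0],"delta_rot": [0,0,0],"grip": 1.5}]'

```text
clock: 12.0
tool_pos: [473.0, -328.5, 186.5]
orientation: [[0.96, 0.281, -0.0], [0.281, -0.96, -0.0], [-0.0, -0.0, -1.0]]
contact_force: [-0.3, -0.8, -1.0]
grip_width: 21.9
```

>>> servo_tool --plan '[{"linear": [0,0,2.5],"delta_rot": [0,0,0],"grip": 1.5},{"linear": [0,0,2.0],"delta_rot": [0,0,0],"grip": 1.5},{"linear": [0,0,0.5],"delta_rot": [0,0,0],"grip": 1.5},{"linear": [0,0,0],"delta_rot": [0,0,0],"grip": 1.5},{"linear": [0,0,0],"delta_rot": [0,0,0],"grip": 1.5}]'

```text
clock: 12.42
tool_pos: [473.1, -328.2, 234.7]
orientation: [[0.96, 0.281, -0.0], [0.281, -0.96, 0.0], [-0.0, -0.0, -1.0]]
contact_force: [-0.6, 0.6, -1.3]
grip_width: 21.8
```

Run:
```python
from h import *
s=readout.sense();print(s['tool_pos'],s['contact_force'],s['clock'],s['grip_width'],s['qpos'])
snap('side','side7.png')
cv2.imwrite('pics/c7.png',np.hstack([cv2.convertScaleAbs(cv2.resize(cv2.imread('pics/side7.png')[80:200,280:400],(600,600),interpolation=cv2.INTER_CUBIC)[:600],alpha=1.5)]))
```

```text
[ 473.09269196 -328.18147089  234.69165186] [-0.63368636  0.55713698 -1.32033438] 12.4167 21.79459515389312 [-0.11791878  0.22057371  0.75814803  1.69105713 -0.15728862  1.29274928
  0.95665383]
```

View pics/c7.png

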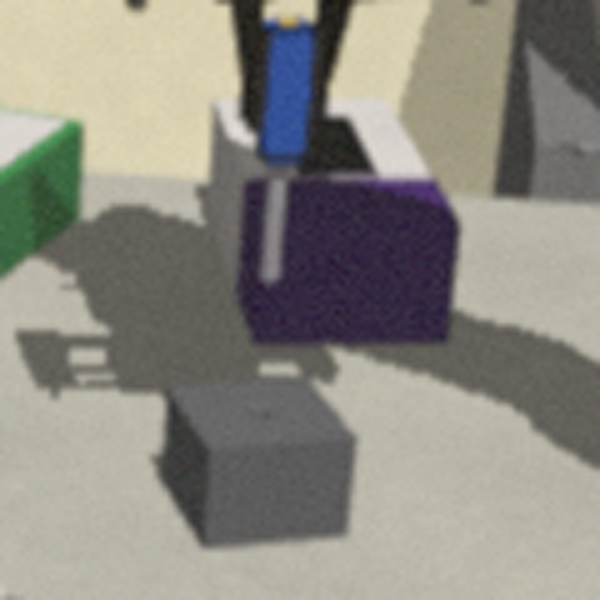

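Pen is out and vertical (tip at crop (270,280)). Move over the pad, tilting.

>>> servo_tool --plan '[{"linear": [0.1,1.2,0],"delta_rot": [0,0,0],"grip": 1.5},{"linear": [0.1,2.5,0],"delta_rot": [0,0,0],"grip": 1.5},{"linear": [0.15,3.2,0],"delta_rot": [-0.0147,-0.086,0],"grip": 1.5},{"linear": [0.15,3.2,0],"delta_rot": [-0.0147,-0.086,0],"grip": 1.5},{"linear": [0.15,3.2,0],"delta_rot": [-0.0147,-0.086,0],"grip": 1.5}]'

```text
clock: 12.88
tool_pos: [479.5, -193.7, 233.5]
orientation: [[0.929, 0.266, 0.257], [0.287, -0.957, -0.044], [0.234, 0.115, -0.965]]
contact_force: [-0.1, -0.2, -0.6]
grip_width: 21.8
```

>>> servo_tool --plan '[{"linear": [0.15,3.2,0],"delta_rot": [-0.0147,-0.086,0],"grip": 1.5},{"linear": [0.15,3.2,0],"delta_rot": [-0.0147,-0.086,0],"grip": 1.5},{"linear": [0.15,3.2,0],"delta_rot": [-0.0147,-0.086,0],"grip": 1.5},{"linear": [0.15,3.2,0],"delta_rot": [0,0,0],"grip": 1.5},{"linear": [0.15,3.0,0],"delta_rot": [0,0,0],"grip": 1.5}]'

```text
clock: 13.3
tool_pos: [484.9, -36.1, 231.5]
orientation: [[0.843, 0.224, 0.489], [0.302, -0.949, -0.085], [0.445, 0.22, -0.868]]
contact_force: [1.0, -0.7, 0.1]
grip_width: 21.7
```

>>> servo_tool --plan '[{"linear": [0.14,2.0,0],"delta_rot": [0,0,0],"grip": 1.5},{"linear": [0,1.2,0],"delta_rot": [0,0,0],"grip": 1.5},{"linear": [0,0,0],"delta_rot": [0,0,0],"grip": 1.5},{"linear": [0,0,0],"delta_rot": [0,0,0],"grip": 1.5},{"linear": [0,0,0],"delta_rot": [0,0,0],"grip": 1.5}]'

```text
clock: 13.72
tool_pos: [488.2, -6.3, 234.1]
orientation: [[0.842, 0.223, 0.491], [0.301, -0.95, -0.085], [0.448, 0.219, -0.867]]
contact_force: [0.4, -0.6, -1.1]
grip_width: 21.8
```

>>> servo_tool --plan '[{"linear": [0,0,0],"delta_rot": [0,0,0],"grip": 1.5},{"linear": [0,0,0],"delta_rot": [0,0,0],"grip": 1.5},{"linear": [0,0,0],"delta_rot": [0,0,0],"grip": 1.5}]'

```text
clock: 13.97
tool_pos: [488.6, -6.0, 235.0]
orientation: [[0.841, 0.222, 0.493], [0.3, -0.95, -0.085], [0.449, 0.219, -0.866]]
contact_force: [0.8, -0.8, -0.3]
grip_width: 21.5
```

Run:
```python
from h import *
s=readout.sense();print(s['tool_pos'],s['orientation'],s['contact_force'],s['clock'],s['grip_width'],s['qpos'])
snap('side','side8.png');snap('top','top8.png')
cv2.imwrite('pics/c8.png',np.hstack([cv2.convertScaleAbs(cv2.resize(cv2.imread('pics/side8.png')[150:270,220:340],(600,600),interpolation=cv2.INTER_CUBIC)[:600],alpha=1.5)]))
```

```text
[488.57302611  -6.01433552 234.96302089] [[ 0.84142506  0.22231526  0.4925239 ]
 [ 0.30047528 -0.95003896 -0.08450203]
 [ 0.4491308   0.21909338 -0.86618683]] [ 0.78668811 -0.8176336  -0.29405222] 13.9667 21.519614053051164 [-0.28054684 -0.34818985  0.05107906  2.25117481  0.30684611  0.77237172
 -0.11420872]
```

View pics/c8.png

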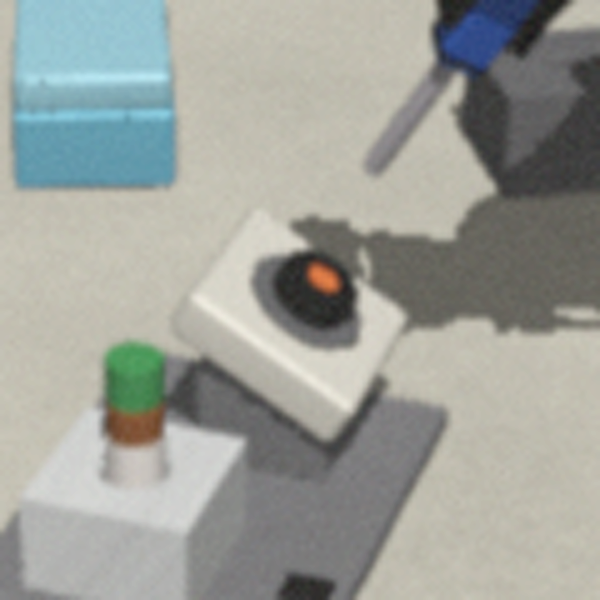

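View pics/top8.png

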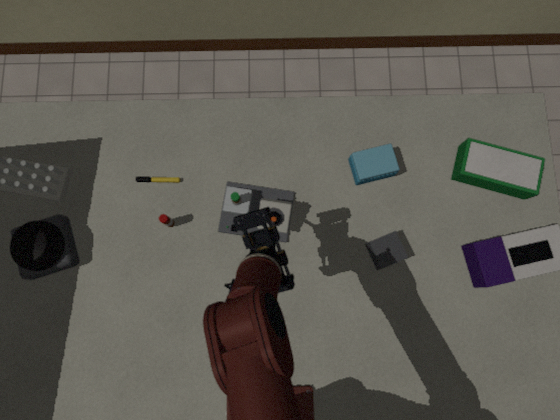

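Run:
```python
from h import *
z=np.array([.4925,-.0845,-.8662]);p=np.array([488.57,-6.01,234.96])
for L in (102.2,37.2): print(proj('side',p+L*z))
print('dot',proj('side',[557,-16.7,92]))
b=proj('side',[557,-16.7,92])
for d in np.eye(3): print(proj('side',np.array([557,-16.7,92])+d)-b)
cv2.imwrite('pics/c9.png',cv2.convertScaleAbs(cv2.resize(cv2.imread('pics/side8.png')[150:210,270:330],(600,600),interpolation=cv2.INTER_CUBIC),alpha=1.5))
im=cv2.imread('pics/side8.png').astype(float); m=(im[:,:,2]>1.6*im[:,:,1])&(im[:,:,2]>100); m[:190]=0;m[220:]=0;m[:,:270]=0;m[:,300:]=0
ys,xs=np.nonzero(m);print(len(xs),xs.mean(),ys.mean())
```

```text
[293.97602547 183.19442705]
[310.61689604 160.51371025]
dot [284.74363943 204.94341012]
[-0.46814671 -0.04169923]
[-0.06443623  0.23058438]
[ 0.01150271 -0.41078211]
20 284.15 205.05
```

View pics/c9.png

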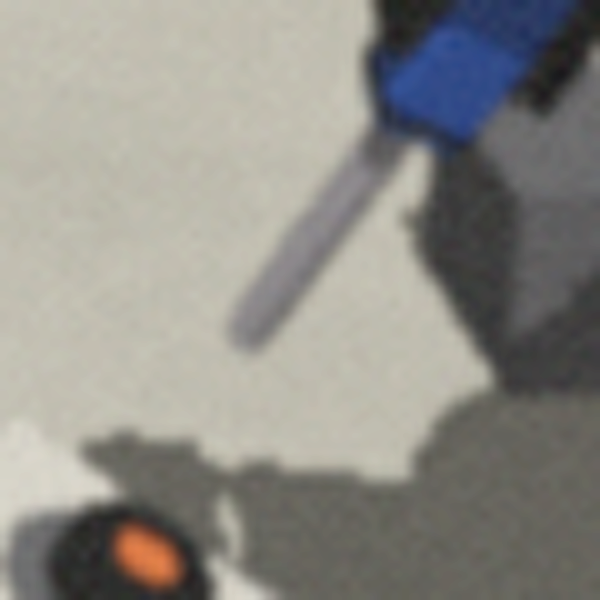

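>>> servo_tool --plan '[{"linear": [0.2,0,-0.6],"delta_rot": [0,0,0],"grip": 1.5},{"linear": [0.2,0,-0.9],"delta_rot": [0,0,0],"grip": 1.5},{"linear": [0.23,0,-0.9],"delta_rot": [0,0,0],"grip": 1.5},{"linear": [0,0,-0.88],"delta_rot": [0,0,0],"grip": 1.5},{"linear": [0,0,0],"delta_rot": [0,0,0],"grip": 1.5}]'

```text
clock: 14.48
tool_pos: [493.7, -5.7, 199.2]
orientation: [[0.843, 0.224, 0.489], [0.302, -0.95, -0.085], [0.446, 0.219, -0.868]]
contact_force: [-1.2, 0.3, -1.6]
grip_width: 21.8
```

>>> servo_tool --plan '[{"linear": [0,0,0],"delta_rot": [0,0,0],"grip": 1.5},{"linear": [0,0,0],"delta_rot": [0,0,0],"grip": 1.5},{"linear": [0,0,0],"delta_rot": [0,0,0],"grip": 1.5}]'

```text
clock: 14.73
tool_pos: [495.2, -5.3, 202.7]
orientation: [[0.841, 0.223, 0.493], [0.301, -0.95, -0.084], [0.45, 0.219, -0.866]]
contact_force: [-0.5, 0.5, -0.4]
grip_width: 22.0
```

Run:
```python
from h import *
s=readout.sense();print(s['tool_pos'],s['orientation'],s['contact_force'],s['clock'],s['grip_width'],s['qpos'])
p=np.array(s['tool_pos']);z=np.array(s['orientation'])[:,2];print('tip',p+102.2*z,proj('side',p+102.2*z),proj('side',p+37.2*z),proj('side',p-30*z))
snap('side','side10.png');snap('top','top10.png')
cv2.imwrite('pics/c10.png',np.hstack([cv2.convertScaleAbs(cv2.resize(cv2.imread('pics/side10.png')[160:220,260:320],(480,480),interpolation=cv2.INTER_CUBIC),alpha=1.5),cv2.convertScaleAbs(cv2.resize(cv2.imread('pics/top10.png')[190:230,255:295],(320,320),interpolation=cv2.INTER_CUBIC),alpha=1.5).repeat(1,0) if 0 else np.vstack([cv2.convertScaleAbs(cv2.resize(cv2.imread('pics/top10.png')[195:235,255:295],(320,320),interpolation=cv2.INTER_CUBIC),alpha=1.5),np.zeros((160,320,3),np.uint8)])]))
```

```text
[495.20163515  -5.34734028 202.69384324] [[ 0.84075464  0.22312915  0.49330013]
 [ 0.30141479 -0.94977578 -0.08411354]
 [ 0.44975633  0.21940681 -0.86578282]] [-0.48290069  0.5496578  -0.43451079] 14.7333 22.046802802797412 [-0.27286218 -0.29915331  0.04956824  2.28771524  0.32859481  0.6879208
 -0.14251195]
tip [545.61690851 -13.94374405 114.21083892] [290.22639364 196.82206709] [306.49623199 174.99568127] [324.5835919  150.73104584]
```

View pics/c10.png

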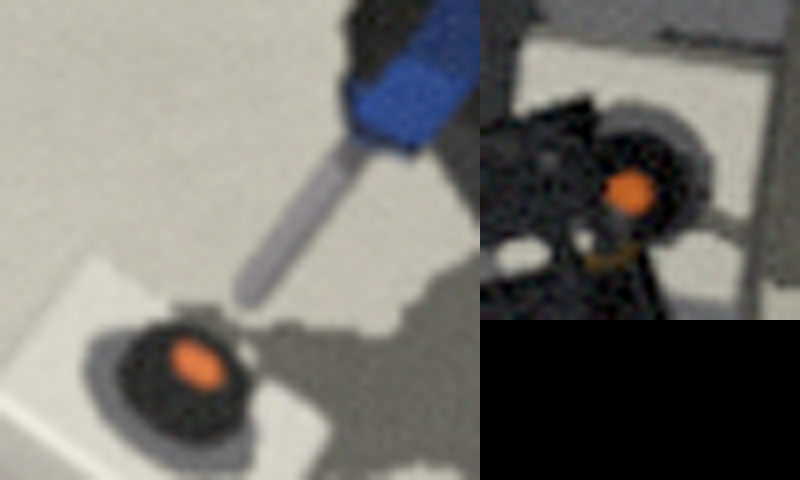

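>>> servo_tool --plan '[{"linear": [0.18,-0.09,-0.346],"delta_rot": [0,0,0],"grip": 1.5},{"linear": [0.197,-0.034,-0.346],"delta_rot": [0,0,0],"grip": 1.5},{"linear": [0.197,-0.034,-0.346],"delta_rot": [0,0,0],"grip": 1.5},{"linear": [0.197,-0.034,-0.346],"delta_rot": [0,0,0],"grip": 1.5},{"linear": [0.1,-0.017,-0.173],"delta_rot": [0,0,0],"grip": 1.5}]'

```text
clock: 15.25
tool_pos: [503.7, -7.6, 185.9]
orientation: [[0.841, 0.223, 0.492], [0.301, -0.95, -0.084], [0.448, 0.219, -0.866]]
contact_force: [-0.4, 0.7, -0.3]
grip_width: 22.0
```

>>> servo_tool --plan '[{"linear": [0,0,0],"delta_rot": [0,0,0],"grip": 1.5},{"linear": [0,0,0],"delta_rot": [0,0,0],"grip": 1.5},{"linear": [0,0,0],"delta_rot": [0,0,0],"grip": 1.5}]'

```text
clock: 15.5
tool_pos: [503.7, -7.5, 186.7]
orientation: [[0.841, 0.223, 0.493], [0.301, -0.95, -0.084], [0.449, 0.219, -0.866]]
contact_force: [0.2, 0.6, -0.6]
grip_width: 22.0
```

```bash
cat > look.py <<'E'
import sys
from h import *
k=sys.argv[1]
s=readout.sense();print(s['tool_pos'],s['contact_force'],s['clock'],s['grip_width'],s['qpos'])
p=np.array(s['tool_pos']);z=np.array(s['orientation'])[:,2];n=np.array([-.4929,.0841,.866]);tip=p+102.2*z;d=tip-[557.6,-16.7,92]
print('z',z,'tip',tip,'along n',d@n,'lateral',d-(d@n)*n,'F.n',np.array(s['contact_force'])@n,proj('side',tip))
snap('side','side%s.png'%k);snap('top','top%s.png'%k)
f=lambda im,w:cv2.convertScaleAbs(cv2.resize(im,(w,w),interpolation=cv2.INTER_CUBIC),alpha=1.5)
a=f(cv2.imread('pics/side%s.png'%k)[175:225,262:312],480);b=f(cv2.imread('pics/top%s.png'%k)[195:235,255:295],320)
cv2.imwrite('pics/c%s.png'%k,np.hstack([a,np.vstack([b,np.zeros((160,320,3),np.uint8)])]))
E
python3 look.py 11
```

```text
[503.68829873  -7.50423297 186.73442262] [ 0.15402522  0.61130047 -0.60445728] 15.5 22.029958454625678 [-0.26775702 -0.2594717   0.05710513  2.2944475   0.33918422  0.64100935
 -0.14897711]
z [ 0.49273317 -0.08425219 -0.86609214] tip [554.04562855 -16.11480678  98.21980602] along n 7.187516450454462 lateral [-0.01164459 -0.01927691 -0.00458322] F.n -0.5479686690408656 [286.16593312 202.63918434]
```

View pics/c11.png

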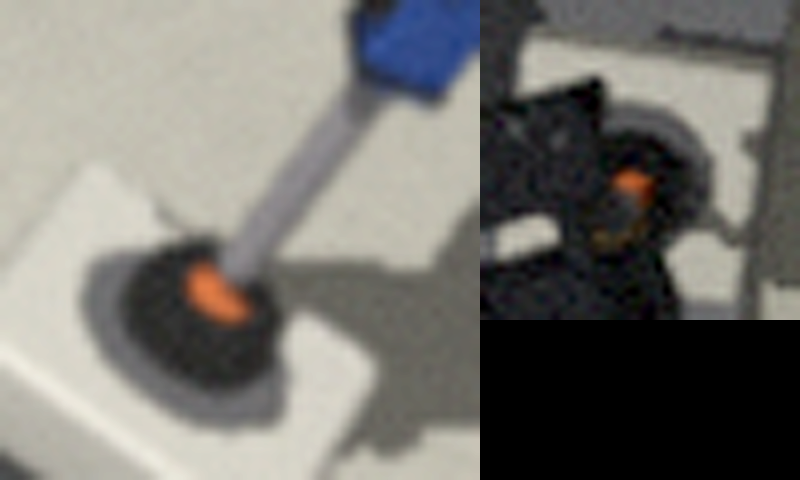

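>>> servo_tool --plan '[{"linear": [0.099,-0.017,-0.173],"delta_rot": [0,0,0],"grip": 1.5},{"linear": [0.099,-0.017,-0.173],"delta_rot": [0,0,0],"grip": 1.5},{"linear": [0.099,-0.017,-0.173],"delta_rot": [0,0,0],"grip": 1.5},{"linear": [0,0,0],"delta_rot": [0,0,0],"grip": 1.5},{"linear": [0,0,0],"delta_rot": [0,0,0],"grip": 1.5}]'

```text
clock: 16.02
tool_pos: [506.6, -8.1, 181.3]
orientation: [[0.841, 0.223, 0.492], [0.301, -0.95, -0.084], [0.449, 0.219, -0.866]]
contact_force: [-0.4, -0.4, -0.4]
grip_width: 22.0
```

>>> servo_tool --plan '[{"linear": [0.049,-0.008,-0.087],"delta_rot": [0,0,0],"grip": 1.5},{"linear": [0.049,-0.008,-0.087],"delta_rot": [0,0,0],"grip": 1.5},{"linear": [0,0,0],"delta_rot": [0,0,0],"grip": 1.5},{"linear": [0,0,0],"delta_rot": [0,0,0],"grip": 1.5}]'

```text
clock: 16.35
tool_pos: [507.7, -8.2, 179.8]
orientation: [[0.841, 0.223, 0.493], [0.301, -0.95, -0.084], [0.449, 0.219, -0.866]]
contact_force: [-2.0, 1.1, 0.2]
grip_width: 21.8
```

>>> servo_tool --plan '[{"linear": [0.049,-0.008,-0.087],"delta_rot": [0,0,0],"grip": 1.5},{"linear": [0.049,-0.008,-0.087],"delta_rot": [0,0,0],"grip": 1.5},{"linear": [0,0,0],"delta_rot": [0,0,0],"grip": 1.5},{"linear": [0,0,0],"delta_rot": [0,0,0],"grip": 1.5}]'

```text
clock: 16.68
tool_pos: [508.7, -8.3, 178.1]
orientation: [[0.841, 0.223, 0.493], [0.301, -0.95, -0.084], [0.449, 0.219, -0.866]]
contact_force: [-1.5, -0.4, 1.0]
grip_width: 21.6
```

```bash
python3 look.py 12
```

```text
[508.65263189  -8.3164186  178.05848264] [-1.4663711  -0.42452347  0.96501242] 16.6833 21.579288537242615 [-0.26483776 -0.2364243   0.06030014  2.29697881  0.34578342  0.61491956
 -0.15415388]
z [ 0.49280917 -0.0842019  -0.86605379] tip [559.0177292  -16.92185298  89.5477857 ] along n -2.841074141071259 lateral [0.01736376 0.01708136 0.00815591] F.n 1.5227726466739495 [283.78649981 205.81366925]
```

View pics/c12.png

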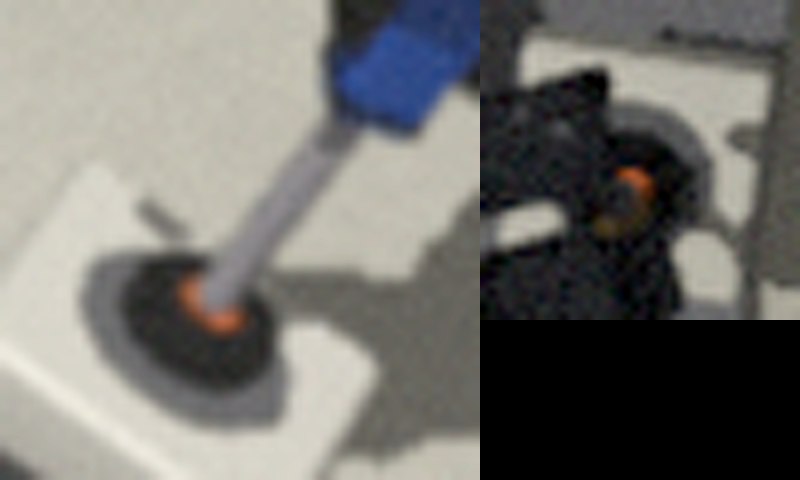

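>>> servo_tool --plan '[{"linear": [0.049,-0.008,-0.087],"delta_rot": [0,0,0],"grip": 1.5},{"linear": [0.049,-0.008,-0.087],"delta_rot": [0,0,0],"grip": 1.5},{"linear": [0,0,0],"delta_rot": [0,0,0],"grip": 1.5},{"linear": [0,0,0],"delta_rot": [0,0,0],"grip": 1.5}]'

```text
clock: 17.12
tool_pos: [509.7, -8.5, 176.3]
orientation: [[0.841, 0.223, 0.493], [0.301, -0.95, -0.084], [0.449, 0.219, -0.866]]
contact_force: [-1.2, -0.5, 2.4]
grip_width: 21.9
```

>>> servo_tool --plan '[{"linear": [0,0,0],"delta_rot": [0,0,0],"grip": 1.5}]'

```text
clock: 17.2
tool_pos: [509.6, -8.5, 176.4]
orientation: [[0.841, 0.223, 0.493], [0.301, -0.95, -0.084], [0.449, 0.219, -0.866]]
contact_force: [-1.3, -0.6, 2.9]
grip_width: 21.9
```

>>> servo_tool --plan '[{"linear": [0,0,0],"delta_rot": [0,0,0],"grip": 1.5}]'

```text
clock: 17.28
tool_pos: [509.6, -8.5, 176.3]
orientation: [[0.841, 0.223, 0.493], [0.301, -0.95, -0.084], [0.449, 0.219, -0.866]]
contact_force: [-2.0, 0.4, 2.1]
grip_width: 21.7
```

>>> servo_tool --plan '[{"linear": [0,0,0],"delta_rot": [0,0,0],"grip": 1.5}]'

```text
clock: 17.37
tool_pos: [509.6, -8.5, 176.4]
orientation: [[0.841, 0.223, 0.493], [0.301, -0.95, -0.084], [0.449, 0.219, -0.866]]
contact_force: [-1.7, -0.7, 3.3]
grip_width: 21.9
```

>>> servo_tool --plan '[{"linear": [0,0,0],"delta_rot": [0,0,0],"grip": 1.5}]'

```text
clock: 17.45
tool_pos: [509.6, -8.5, 176.3]
orientation: [[0.841, 0.223, 0.493], [0.301, -0.95, -0.084], [0.449, 0.219, -0.866]]
contact_force: [-1.4, 0.7, 2.4]
grip_width: 22.1
```

>>> servo_tool --plan '[{"linear": [0,0,0],"delta_rot": [0,0,0],"grip": 1.5}]'

```text
clock: 17.53
tool_pos: [509.7, -8.5, 176.4]
orientation: [[0.841, 0.223, 0.493], [0.301, -0.95, -0.084], [0.449, 0.219, -0.866]]
contact_force: [-0.8, -0.0, 3.5]
grip_width: 21.9
```

>>> servo_tool --plan '[{"linear": [0,0,0],"delta_rot": [0,0,0],"grip": 1.5}]'

```text
clock: 17.62
tool_pos: [509.6, -8.5, 176.3]
orientation: [[0.841, 0.223, 0.493], [0.301, -0.95, -0.084], [0.449, 0.219, -0.866]]
contact_force: [-1.4, 0.6, 2.6]
grip_width: 21.6
```

```bash
cat > favg.py <<'E'
from h import *
# Force noise averaging: camera calls advance 0.05 s each
n=np.array([-.4929,.0841,.866]);F=[]
for i in range(16):
    imaging.capture('side'); s=readout.sense(); F.append(s['contact_force'])
F=np.array(F);p=np.array(s['tool_pos']);z=np.array(s['orientation'])[:,2]
d=p+102.2*z-[557.6,-16.7,92]
print(F.mean(0),F.std(0),'F.n',(F@n).mean(),'+-',(F@n).std()/4,'along',d@n,'lat',d-(d@n)*n,'clock',s['clock'])
E
python3 favg.py
```

```text
[-1.45499235 -0.07418169  3.03015032] [0.33140524 0.42971245 0.41603156] F.n 3.3350372325438546 +- 0.09147141186661248 along -4.8372195997637775 lat [-0.00928119  0.02287927 -0.00762051] clock 18.4167
```

>>> servo_tool --plan '[{"linear": [0.015,-0.003,-0.026],"delta_rot": [0,0,0],"grip": 1.5},{"linear": [0,0,0],"delta_rot": [0,0,0],"grip": 1.5},{"linear": [0,0,0],"delta_rot": [0,0,0],"grip": 1.5},{"linear": [0,0,0],"delta_rot": [0,0,0],"grip": 1.5},{"linear": [0,0,0],"delta_rot": [0,0,0],"grip": 1.5}]'

```text
clock: 18.83
tool_pos: [509.8, -8.5, 176.1]
orientation: [[0.841, 0.223, 0.493], [0.301, -0.95, -0.084], [0.449, 0.219, -0.866]]
contact_force: [-1.5, -0.3, 3.4]
grip_width: 21.9
```

```bash
python3 favg.py; python3 look.py 13
```

```text
[-1.00416761  0.16883291  3.20135426] [0.63604632 0.36648987 0.55985566] F.n 3.2815258542092254 +- 0.1416364519673079 along -5.162049830753971 lat [-0.02794051  0.02058137 -0.01802545] clock 19.6333
[509.75561997  -8.50776057 176.02473936] [-0.59711949  0.60265975  3.81689222] 19.6333 21.649549690395933 [-0.26416723 -0.23106458  0.06101276  2.29754954  0.34736581  0.60894955
 -0.15538888]
z [ 0.49276726 -0.08420535 -0.8660773 ] tip [560.11643385 -17.11354702  87.5116394 ] along n -5.162049830753971 lateral [-0.02794051  0.02058137 -0.01802545] F.n 3.650432542692702 [283.26362303 206.55660237]
```

View pics/c13.png

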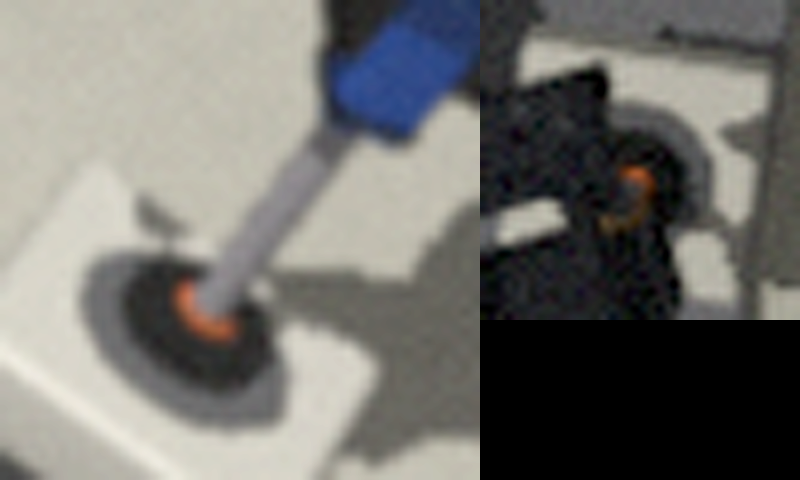

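View pics/side13.png

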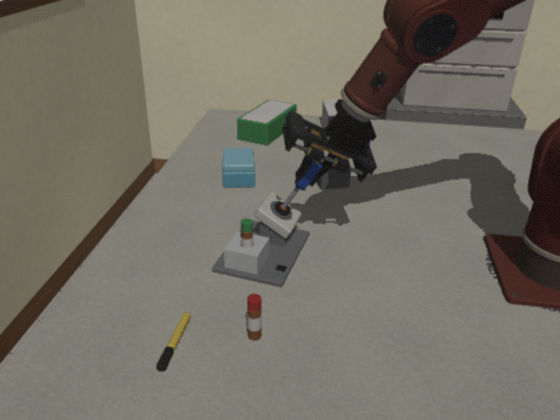

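```bash
python3 -c "
from station import manip,readout
print(manip.sign_off()); print(readout.sense()['clock'])"
```

```text
the job is handed in; nothing more can be done
None
the job is handed in; nothing more can be done
```

I've handed in the job. The green-capped vial is in the well and released, and the pen was still being held on the pad's orange dot.

- **Vial:** It touched the bottom of the well at tool height 85.5 mm, the height expected for fully down, with a push of about 8 N. After I let go, the side picture shows it standing upright in the block.
- **Pen position:** The tool axis is square to the pad normal that I estimated from the dock fit. The tip sits on the dot by tool pose and side picture, but its sideways position on the dot is only good to about 1 mm.
- **Pad depth:** The checks put the pad about half way in, but they differ slightly:

| Check | Depth |
|---|---|
| Tool position and dock fit | about 5.2 mm |
| Dot's shift in the side picture | about 4.9 mm |
| Push of about 3.9 N (averaged readings plus pen weight) | about 4.5 mm |

- **Bystanders:** In the last side picture the red-capped vial, tip box and marker show no visible shift from where they started.
- **Limits:** The last clock reading was 19.6 s, against the 51 s limit. The largest contact force I read was about 8 N, and no joint was outside its range at any reading. Joint 2 came closest, at −0.348 against a limit of −0.38.

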